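Switch on the inflator under its guard

ROBOT

A 6-joint arm with a two-finger parallel gripper is mounted at the origin on the work surface. World frame = base frame: x ahead of the robot, y to its left, z up, the work surface at z = 0. Lengths are in m, angles in rad, forces in N, time in s.
With the tool pointing down it reaches from about 0.425 to 0.95 m from the base axis. Payload 3.5 kg.
Tool frame: the origin (TCP) lies between the finger pads; the fingertips stand 14 mm ahead of it and the grasp point (between the pads) lies 5 mm behind it; z points along the fingers, y is the line along which they close (so a half turn about z gives the same grasp; the last joint's range is limited). The gripper opens to 85 mm and grips with 20 to 120 N. Pads are 22 mm wide; open, the fingers measure 114 mm over their backs; the gripper's body (76 mm by 85 mm) begins 54 mm behind the grasp point. The pads swing forward as they close: fully open they stand 13 mm farther back than shut.
Start: joints at [0.957, 0.286, 1.577, -0, 1.279, -0.15], TCP at [0.302, 0.604, 0.245] pointing down, gripper open.
Joint ranges: [-2.77, 2.77], [-0.9, 2.22], [0.21, 2.48], [-1.53, 4.67], [0.24, 2.81], [-2.84, 2.84]. Speed limits (rad/s): [2.79, 2.79, 3.14, 3.14, 3.14, 3.14].

INTERFACE

Orientations are given as a unit quaternion [x, y, z, w].
In Python, from plant import * gives the robot as it stands.
- The arm moves only by the tool step_arm, never from a script. Its argument "commands" is a list of rows, each an object of numbers: "gripper": the gripper's target within -1 to 1 (shut at 1, half-way at 0, fully open at -1); "x", "y", "z": the shift along the tool's x, y, z in mm; "spin": the turn about the tool's z in degrees. A call has exactly 10 rows; each row shifts and turns the commanded pose from where the row before left it, along the tool's axes as they then stand; what a row does not reach is not made up. A row lasts 1/10 s, in which the tool goes at most 50 mm and 8.59 degrees, less where a joint would pass 70% of its speed; a pose out of reach is approached as far as the arm can. A call with a gripper value outside its range is refused whole. The fingers move at their own pace and stop on an object; "force" is the grip in N (left out, the last holds). Time passes only in rows, so rows that do not move let the fingers close, or fill a call up. It gives the time, the measured TCP pose, the force, the opening and the grip force at its end, in the units of the state.
- get_state(): the state, without advancing time (a new reading comes with each control period).
- read_camera(name): name is "side" or "top" or "wrist"; returns a dict with "color" (420x560x3 uint8, red, green, blue), "z_map" (420x560 float32, m along the optical axis (not along the pixel's ray), 0 where there is no reading), "fx", "fy", "cx", "cy" (pixels), "distortion" ([k1, k2, p1, p2, k3] as OpenCV has them; the pictures are not rectified), "eye" and "attitude" of the camera in the world; the wrist camera has in their place "mount" (4x4, takes a point from camera to tool coordinates, whose origin is the TCP and whose axes are the flange's). Camera axes: x right, y up, looking along -z (the intrinsics and any distortion apply to the point x, -y, -z); pixel columns grow to the right and rows downward; lengths in m; the calibration is good to about 2 mm. A picture is of the moment at which its call begins: read the wrist's pose just before it.
- sign_off(): hands the job in; it is judged then, once.
The state is a dict: "time": time; "qpos": joint angles; "dq": joint speeds; "joint_efforts": joint torques, N m; "eef_pos": TCP position; "tcp_rot": TCP orientation; "contact_force": force on the tool from outside, world axes, zero at the start; "wrist_torque": the same for the moment, N m; "opening": opening from 0.0 (shut) to 1.0 (fully open); "finger_force": force on a finger pad.
Only numpy, scipy, OpenCV 4.12 (cv2) and the standard library are available. Lean on these libraries where they do the work, as an engineer would, in place of code of your own. Each camera call takes 0.05 s, during which the arm holds its last target. There are 200 camera calls.

TASK

Switch on the tyre inflator: with a fingertip lift the red guard up and right back until it stands open by itself, flip the toggle beneath it over to on (towards the guard's hinge, the green dot), then tip the guard forward again so that it drops shut over the toggle. Only push with the fingers: do not squeeze the guard by its sides, do not lean hard on the machine, and pick up or shift none of the loose things around it.

Things in the scene. Friction and masses are not known exactly. Their poses are not given: they have to be found in the camera images.
- inflator: portable tyre inflator, firm on the stool top. Origin on the stool top straight under the toggle; x towards the guard's hinge, z up, y towards the blue motor. Beside the switch pod (y 49 to 99 mm): crankcase with round gauge, to 140 mm high, and, x 38 to 90, finned cylinder with outlet, to 107 mm; then (y 98 to 236) motor with handle, to 133 mm, and battery. In front of, behind and on the -y side of the pod it is free above 50 mm
- deck (a point): centre of the level aluminium deck on top of the black switch pod, 85 mm above the stool top, at the toggle's foot; axes as the inflator's. Deck and pod: x -68 to 68, y -46 to 46 mm. On it stand only the guard, the toggle (in a nut 3.5 mm high) and two hinge ears (12 mm high, y = -29 and 29)
- guard_hinge (a point): middle of the guard's hinge pin (along the inflator's y), 36 mm in +x of the toggle's pivot and 7 mm above the deck; fixed; axes as the inflator's. In these axes (x, z in mm) the shut guard's side outline is (0, 9), (-18, 32), (-44, 38), (-60, 8), (2, -4), so that under its front edge 15 mm are open above the deck
- guard_tab (a point): middle of the top edge of the guard's finger tab; moves with the guard. The guard is a red wedge-shaped plastic hood over the toggle, 44 mm wide, about 46 g, open below. The tab (36 mm wide, 3.5 mm thick, 28 mm high) stands up from its top front edge: shut, at x = -45, z = 38 to 66 mm from the hinge
- guard (a joint): guard angle about the hinge, rad: 0 shut, growing as the tab goes up and back towards +x, 1.2 at the open stop. Light and free: below about 0.8 it falls shut by its weight, above about 0.95 it falls open and stays at the stop, its tab's edge then 47 mm in +x of the hinge and 66 mm above it, its lower front edge 14 mm in -x of the hinge and 59 mm above it. Under 1 N at the tab moves it
- toggle_tip (a point): centre of the rounded end of the steel bat toggle (9 mm thick), 25 mm from its pivot, which lies 3 mm above the deck at the inflator's x = y = 0; moves with the toggle
- toggle (a joint): toggle angle, rad: 0 off (leaning 0.4 rad to -x, away from the hinge), 0.8 on (leaning 0.4 rad to +x, towards the hinge and the green dot on the deck). Snap action: it resists with about 2 N at its tip, and once past the middle (0.4) it springs the rest of the way by itself
- guard_left: the guard's side cheek on the inflator's +y side, 2.5 mm thick; moves with the guard; origin on the hinge axis, y = 0; axes as the inflator's when shut
- guard_right: the guard's side cheek on the inflator's -y side, 2.5 mm thick; moves with the guard; origin on the hinge axis, y = 0; axes as the inflator's when shut
- gauge_head: green plastic floor-pump gauge head lying dial up, 64 mm across, 30 mm high, with a stub and brass nipple to its -x side (70 mm from the centre); loose; origin at the centre of its underside
- tire_lever: steel tyre lever, 127 x 20 x 11 mm, lying along its x; loose; origin at the middle of its underside
- bumper: orange hard silicone bumper, a dome 44 mm across and 30 mm high; loose; origin at the centre of its underside
- tool_tin: closed aluminium tool tin, 82 x 132 x 39 mm; loose; origin at the centre of its underside
- coaster_white: white round ceramic coaster with a cork-coloured middle, 94 mm across, 8 mm thick; loose; origin at the centre of its underside
- coaster_blue: blue round ceramic coaster with a grey middle, 94 mm across, 8 mm thick; loose; origin at the centre of its underside

How it is judged:
By the outcome, as a careful person would: the job done as asked, in the order asked, and still so for the second after the job is handed in, with the robot touching nothing.
It also fails if it takes over 51 s, if anything falls off the work surface, if the arm or the gripper's body presses on something with over 40 N, if the wrist force passes 120 N, or if a joint passes its speed limit or range.

## Working session

There is one attempt and no reset: what is moved stays moved. The work goes in short steps, Python scripts to look and compute and a tool call to move; the robot and the scene stay as the last step left them, time stands still between calls to the robot, and variables do not carry over. Pictures are saved under pics/ and viewed, at most 10 in all, crops included, and the job is handed in when it is done.

Besides the shell and the picture viewer there is one more tool, called as a command line: name --argument value ..., lists and objects as JSON in quotes. step_arm: Moves the arm, as the interface text tells. Its arguments: {"type":"object","properties":{"commands":{"type":"array"},"force":{"type":"number"}},"required":["commands"]}

```bash
ls; mkdir -p pics; python3 - <<'E'
from plant import *
import cv2,numpy as np
s=get_state();print(s)
ims=[]
for n in ("side","top"):
    c=read_camera(n);np.save(f"pics/{n}.npy",c,allow_pickle=True)
    cv2.imwrite(f"pics/{n}0.png",c["color"][:,:,::-1]);print(n,{k:v for k,v in c.items() if k not in("color","z_map")})
    ims.append(c["color"][:,:,::-1])
E
```

```text
pics
{'time': 0.0, 'qpos': array([ 9.57025384e-01,  2.87173922e-01,  1.57814292e+00,  1.19747501e-06,
        1.27857420e+00, -1.49999418e-01]), 'dq': array([-0.00011838,  0.00139478, -0.00055242, -0.00062593, -0.0006618 ,
        0.00094777]), 'joint_efforts': array([-1.03804326e-03, -4.05985236e+01, -2.92622226e+01, -1.59916167e-04,
        5.83714034e-03,  3.64060526e-06]), 'eef_pos': array([0.30156502, 0.60321501, 0.24396007]), 'tcp_rot': array([ 2.29813238e-01,  9.73234070e-01, -1.06619781e-03, -4.28803005e-04]), 'contact_force': array([0.52289691, 0.01252297, 0.13904127]), 'wrist_torque': array([-0.00288041,  0.0190547 , -0.02907821]), 'finger_force': 0.0, 'opening': 1.0037309084045887}
side {'fx': 448.3434174601025, 'fy': 448.3434174601025, 'cx': 279.2456405799067, 'cy': 204.24982106497941, 'distortion': array([-0.0553908,  0.       ,  0.       ,  0.       ,  0.       ]), 'eye': array([0.45502745, 0.44420637, 0.78161001]), 'attitude': array([-0.0312987 ,  0.32969725,  0.93807423, -0.10167029])}
top {'fx': 416.3014604232292, 'fy': 416.3014604232292, 'cx': 285.3436422860261, 'cy': 210.4383630220139, 'distortion': array([-0.06610674,  0.        ,  0.        ,  0.        ,  0.        ]), 'eye': array([ 0.47549625, -0.07264451,  0.86379245]), 'attitude': array([-0.03382993,  0.02893746,  0.71096594, -0.70181592])}
```

View pics/top0.png

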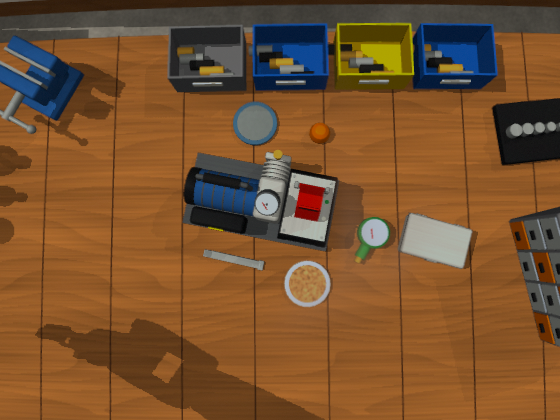

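View pics/side0.png

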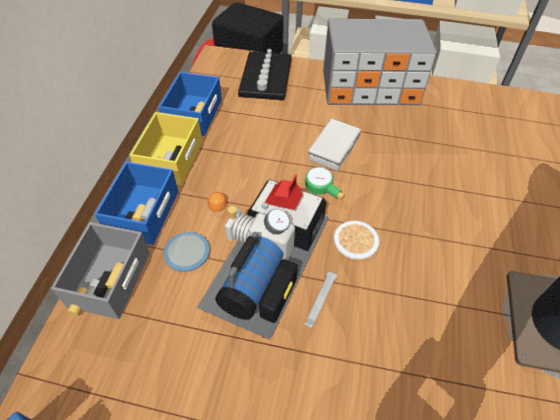

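The top view shows the inflator near (275,205), its motor to image left (world +y) and the red guard at (310,203). The green dot is at (327,201). The side view agrees, with the guard at (287,195).

```bash
cat > h.py <<'E'
import numpy as np,cv2
from scipy.spatial.transform import Rotation as R
def K(c): return np.array([[c["fx"],0,c["cx"]],[0,c["fy"],c["cy"]],[0,0,1]])
def cloud(c,s=None):
    h,w=c["z_map"].shape
    u,v=np.meshgrid(np.arange(w),np.arange(h))
    n=cv2.undistortPoints(np.stack([u,v],-1).reshape(-1,1,2).astype(float),K(c),c["distortion"]).reshape(h,w,2)
    z=c["z_map"].astype(float)
    p=np.stack([n[...,0]*z,-n[...,1]*z,-z],-1)
    if "eye" in c: return p@R.from_quat(c["attitude"]).as_matrix().T+c["eye"]
    p=p@c["mount"][:3,:3].T+c["mount"][:3,3]
    return p@R.from_quat(s["tcp_rot"]).as_matrix().T+s["eef_pos"]
def hsv(c): return cv2.cvtColor(c["color"],cv2.COLOR_RGB2HSV)
E
python3 - <<'E'
from h import *
for n in("top","side"):
    c=np.load(f"pics/{n}.npy",allow_pickle=True).item();P=cloud(c);H=hsv(c)
    red=((H[...,0]<6)|(H[...,0]>174))&(H[...,1]>180)&(H[...,2]>90)
    k=np.ones((3,3),np.uint8)
    m,l,st,_=cv2.connectedComponentsWithStats(red.astype(np.uint8))
    ref=(310,203) if n=="top" else (287,197)
    lab=l[ref[1],ref[0]];r=(l==lab)&(c["z_map"]>0);q=P[r]
    print(n,"red",lab,st[lab],q.min(0),q.max(0),q.mean(0))
    tab=q[q[:,2]>np.percentile(q[:,2],97)];print(" tab",tab.mean(0))
    near=np.hypot(P[...,0]-q[:,0].mean(),P[...,1]-q[:,1].mean())<.11
    z=P[...,2][near];hh,e=np.histogram(z,np.arange(0,.18,.005));print(dict(zip((e[:-1]*1000).round().astype(int),hh)))
    # deck
    d=near&(abs(P[...,2]-.085)<.008)&(H[...,1]<70)&(H[...,2]>110)
    m,l,st,_=cv2.connectedComponentsWithStats(d.astype(np.uint8));i=1+st[1:,4].argmax()
    d=P[l==i];print(" deck z",np.median(d[:,2]),cv2.minAreaRect((d[:,:2]*1000).astype(np.float32)))
    top=near&(abs(P[...,2]-.085)<.008);m,l,st,_=cv2.connectedComponentsWithStats(top.astype(np.uint8));i=1+st[1:,4].argmax()
    print(" pod",cv2.minAreaRect((P[l==i][:,:2]*1000).astype(np.float32)))
    g=near&(H[...,0]>45)&(H[...,0]<85)&(H[...,1]>90)&(P[...,2]>.07);print(" green",P[g].mean(0),g.sum())
E
```

```text
top red 1 [295 183  30  38 778] [ 0.52483695 -0.14025669  0.09277058] [ 0.59502548 -0.08526987  0.16043428] [ 0.55752002 -0.11039826  0.12176662]
 tab [ 0.54324072 -0.10669699  0.15866431]
{np.int64(0): np.int64(1545), np.int64(5): np.int64(2), np.int64(10): np.int64(183), np.int64(15): np.int64(507), np.int64(20): np.int64(3), np.int64(25): np.int64(7), np.int64(30): np.int64(8), np.int64(35): np.int64(6), np.int64(40): np.int64(16), np.int64(45): np.int64(6), np.int64(50): np.int64(22), np.int64(55): np.int64(18), np.int64(60): np.int64(45), np.int64(65): np.int64(38), np.int64(70): np.int64(185), np.int64(75): np.int64(340), np.int64(80): np.int64(1490), np.int64(85): np.int64(1050), np.int64(90): np.int64(176), np.int64(95): np.int64(436), np.int64(100): np.int64(220), np.int64(105): np.int64(129), np.int64(110): np.int64(84), np.int64(115): np.int64(101), np.int64(120): np.int64(204), np.int64(125): np.int64(441), np.int64(130): np.int64(236), np.int64(135): np.int64(96), np.int64(140): np.int64(5), np.int64(145): np.int64(6), np.int64(150): np.int64(8), np.int64(155): np.int64(
[... 1203 characters left out ...]
110): np.int64(109), np.int64(115): np.int64(129), np.int64(120): np.int64(204), np.int64(125): np.int64(347), np.int64(130): np.int64(163), np.int64(135): np.int64(69), np.int64(140): np.int64(13), np.int64(145): np.int64(16), np.int64(150): np.int64(18), np.int64(155): np.int64(31), np.int64(160): np.int64(0), np.int64(165): np.int64(0), np.int64(170): np.int64(0)}
 deck z 0.08478444440554639 ((554.1362915039062, -108.95539093017578), (92.006103515625, 120.8282470703125), 78.57926940917969)
 pod ((552.2587280273438, -107.76358032226562), (94.04512786865234, 130.08554077148438), 77.92599487304688)
 green [nan nan nan] 0<stdin>:19: RuntimeWarning: Mean of empty slice.
  ret = um.true_divide(
```

step_arm --commands '[{"gripper": 1, "spin": -7.3}, {"gripper": 1, "spin": -7.3}, {"gripper": 1, "x": -19, "y": -36}, {"gripper": 1, "x": -19, "y": -36}, {"gripper": 1, "x": -19, "y": -36}, {"gripper": 1, "x": -19, "y": -36}, {"gripper": 1, "x": -19, "y": -36}, {"gripper": 1, "x": -19, "y": -36}, {"gripper": 1, "x": -19, "y": -36}, {"gripper": 1, "x": -19, "y": -36}]'

```text
invalid input
```

step_arm --commands '[{"gripper": 1, "x": -19, "y": -36}, {"gripper": 1, "x": -19, "y": -36}, {"gripper": 1, "x": -19, "y": -36}, {"gripper": 1, "x": -19, "y": -36}, {"gripper": 1, "x": -19, "y": -36}, {"gripper": 1, "x": -19, "y": -36}, {"gripper": 1, "x": -19, "y": -36}, {"gripper": 1, "x": -19, "y": -36}, {"gripper": 1, "x": -19, "y": -36}, {"gripper": 1}]'

```text
invalid input
```

step_arm --commands '[{"gripper": 1, "x": 0, "y": 0, "z": 0, "spin": -7.3}, {"gripper": 1, "x": 0, "y": 0, "z": 0, "spin": -7.3}, {"gripper": 1, "x": -19, "y": -36, "z": 0, "spin": 0}, {"gripper": 1, "x": -19, "y": -36, "z": 0, "spin": 0}, {"gripper": 1, "x": -19, "y": -36, "z": 0, "spin": 0}, {"gripper": 1, "x": -19, "y": -36, "z": 0, "spin": 0}, {"gripper": 1, "x": -19, "y": -36, "z": 0, "spin": 0}, {"gripper": 1, "x": -19, "y": -36, "z": 0, "spin": 0}, {"gripper": 1, "x": -19, "y": -36, "z": 0, "spin": 0}, {"gripper": 1, "x": -19, "y": -36, "z": 0, "spin": 0}]' --force 20

```text
time: 1.1
eef_pos: [0.3907, 0.2888, 0.2449]
tcp_rot: [0.104, 0.995, -0.0, -0.0]
contact_force: [0.5, -0.4, 0.1]
opening: 0.0
finger_force: 0.0
```

step_arm --commands '[{"gripper": 1, "x": -19, "y": -36, "z": 0, "spin": 0}, {"gripper": 1, "x": -19, "y": -36, "z": 0, "spin": 0}, {"gripper": 1, "x": -19, "y": -36, "z": 0, "spin": 0}, {"gripper": 1, "x": -19, "y": -36, "z": 0, "spin": 0}, {"gripper": 1, "x": -19, "y": -36, "z": 0, "spin": 0}, {"gripper": 1, "x": -19, "y": -36, "z": 0, "spin": 0}, {"gripper": 1, "x": -19, "y": -36, "z": 0, "spin": 0}, {"gripper": 1, "x": -19, "y": -36, "z": 0, "spin": 0}, {"gripper": 1, "x": -19, "y": -36, "z": 0, "spin": 0}, {"gripper": 1, "x": -19, "y": -32, "z": 0, "spin": 0}]' --force 20

```text
time: 2.1
eef_pos: [0.5027, -0.0991, 0.2449]
tcp_rot: [0.105, 0.995, 0.0, -0.0]
contact_force: [-0.2, 0.8, 0.3]
opening: -0.0
finger_force: 0.0
```

step_arm --commands '[{"gripper": 1, "x": 0, "y": 0, "z": 20, "spin": 0}, {"gripper": 1, "x": 0, "y": 0, "z": 20, "spin": 0}, {"gripper": 1, "x": 0, "y": 0, "z": 20, "spin": 0}, {"gripper": 1, "x": 0, "y": 0, "z": 15, "spin": 0}, {"gripper": 1, "x": 0, "y": 0, "z": 10, "spin": 0}, {"gripper": 1, "x": 0, "y": 0, "z": 0, "spin": 0}, {"gripper": 1, "x": 0, "y": 0, "z": 0, "spin": 0}, {"gripper": 1, "x": 0, "y": 0, "z": 0, "spin": 0}, {"gripper": 1, "x": 0, "y": 0, "z": 0, "spin": 0}, {"gripper": 1, "x": 0, "y": 0, "z": 0, "spin": 0}]' --force 20

```text
time: 3.1
eef_pos: [0.5033, -0.0974, 0.1611]
tcp_rot: [0.104, 0.995, -0.0, 0.001]
contact_force: [-0.9, -0.2, 0.1]
opening: -0.003
finger_force: 0.0
```

```bash
python3 - <<'E'
from plant import *
from h import *
s=get_state();w=read_camera("wrist");c=read_camera("side")
print(s["eef_pos"],s["contact_force"],w["mount"])
a=cv2.resize(c["color"][120:260,180:380],None,fx=2.8,fy=2.8)[:,:560]
b=w["color"]
cv2.imwrite("pics/a.png",cv2.resize(np.hstack([cv2.resize(a,(400,400)),cv2.resize(b,(400,400))]),(800,400))[:,:,::-1])
P=cloud(w,s);H=hsv(w)
red=((H[...,0]<6)|(H[...,0]>174))&(H[...,1]>180)&(H[...,2]>90)&(w["z_map"]>0)
def inf(q):
    d=q-np.array([.552,-.1095,0]);return np.c_[d[:,0]*.978-d[:,1]*.208,d[:,0]*.208+d[:,1]*.978,d[:,2]]*1000
q=inf(P[red]);t=q[q[:,2]>np.percentile(q[:,2],90)];print(red.sum(),np.percentile(q,[2,50,98],axis=0).round(),t.mean(0),np.percentile(t,[3,97],axis=0))
E
```

```text
[ 0.50328046 -0.09735738  0.1611076 ] [-0.93833573 -0.15718277  0.11505913] [[ 6.89258160e-05  9.45665336e-01  3.25141611e-01  8.34491977e-02]
 [ 9.99999990e-01 -2.41687805e-05 -1.41692837e-04 -1.50605500e-03]
 [-1.26135728e-04  3.25141618e-01 -9.45665328e-01 -1.29095698e-01]
 [ 0.00000000e+00  0.00000000e+00  0.00000000e+00  1.00000000e+00]]
233 [[ -57. -139.   32.]
 [ -14.   -1.  130.]
 [  -7.   78.  171.]] [-24.53667855  -2.29236611 163.72262042] [[-57.55204826 -13.39625583 158.75389398]
 [ -7.08338259  13.753359   179.58198797]]
```

View pics/a.png

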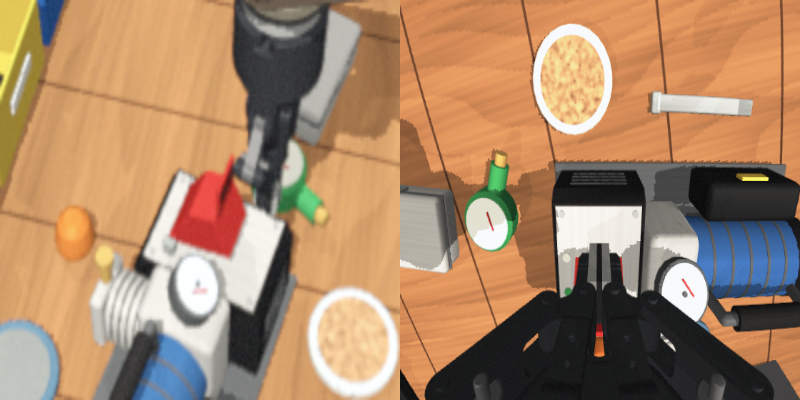

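The shut fingers stand just in front of the tab (side crop around (265,165)). They are centred on the guard, whose red cheeks show on both sides of them in the wrist view.

step_arm --commands '[{"gripper": 1, "x": -6, "y": -1, "z": 0, "spin": 0}, {"gripper": 1, "x": -6, "y": 0, "z": 0, "spin": 0}, {"gripper": 1, "x": -6, "y": 0, "z": 0, "spin": 0}, {"gripper": 1, "x": -5, "y": 0, "z": 0, "spin": 0}, {"gripper": 1, "x": -3, "y": 0, "z": 0, "spin": 0}, {"gripper": 1, "x": -2, "y": 0, "z": 0, "spin": 0}, {"gripper": 1, "x": -4, "y": 0, "z": -3, "spin": 0}, {"gripper": 1, "x": -4.5, "y": 0, "z": -3.5, "spin": 0}, {"gripper": 1, "x": -4.5, "y": 0, "z": -2.5, "spin": 0}, {"gripper": 1, "x": -5, "y": 0, "z": -2.5, "spin": 0}]' --force 20

```text
time: 4.2
eef_pos: [0.5482, -0.1079, 0.1723]
tcp_rot: [0.104, 0.995, -0.0, 0.0]
contact_force: [-0.5, 0.4, -0.3]
opening: -0.003
finger_force: 0.1
```

```bash
python3 - <<'E'
from plant import *
from h import *
s=get_state();c=read_camera("side")
print(s["eef_pos"],s["contact_force"])
cv2.imwrite("pics/b.png",cv2.resize(c["color"][120:260,200:360],None,fx=3.5,fy=3.5)[:,:,::-1])
E
```

```text
[ 0.54815982 -0.10786222  0.17233724] [-0.4755429   0.37443845 -0.2554205 ]
```

View pics/b.png

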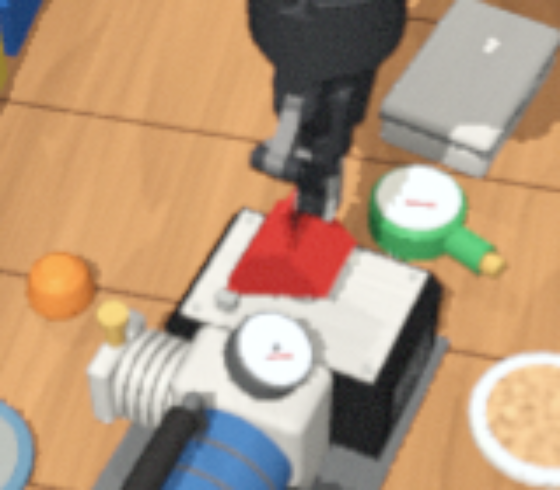

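The tab (about (300,215) in the crop) is lifting with the finger against its front face. I'll continue along the arc.

step_arm --commands '[{"gripper": 1, "x": -5, "y": 0, "z": -2, "spin": 0}, {"gripper": 1, "x": -5, "y": 0, "z": -2, "spin": 0}, {"gripper": 1, "x": -5, "y": 0, "z": -1, "spin": 0}, {"gripper": 1, "x": -5.5, "y": 0, "z": -1, "spin": 0}, {"gripper": 1, "x": -5.5, "y": 0, "z": 0, "spin": 0}, {"gripper": 1, "x": -5.5, "y": 0, "z": 0, "spin": 0}, {"gripper": 1, "x": -5, "y": 0, "z": 0.5, "spin": 0}, {"gripper": 1, "x": -5, "y": 0, "z": 0.5, "spin": 0}, {"gripper": 1, "x": -5, "y": 0, "z": 1, "spin": 0}, {"gripper": 1, "x": -5, "y": 0, "z": 1, "spin": 0}]' --force 20

```text
time: 5.25
eef_pos: [0.5984, -0.1185, 0.1746]
tcp_rot: [0.104, 0.995, 0.0, -0.0]
contact_force: [-0.4, -0.8, 1.0]
opening: -0.001
finger_force: 0.0
```

```bash
python3 - <<'E'
from plant import *
from h import *
s=get_state();c=read_camera("side")
print(s["eef_pos"],s["contact_force"])
cv2.imwrite("pics/c.png",cv2.resize(c["color"][120:260,200:360],None,fx=3.5,fy=3.5)[:,:,::-1])
E
```

```text
[ 0.59837518 -0.11853455  0.1745787 ] [-0.3796919  -0.76475275  0.98266149]
```

View pics/c.png

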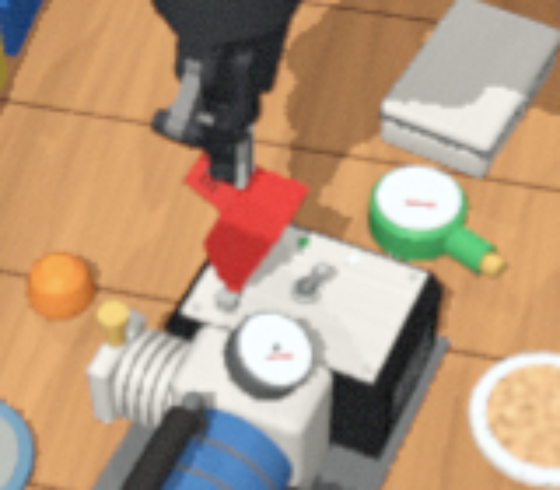

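The guard stands open at the stop, with its red tab lying back at (205,180) in the crop. The steel toggle is bare at (315,280) and the green dot is at (303,242). Next the finger backs off over the top and comes down in front of the toggle.

step_arm --commands '[{"gripper": 1, "x": 5, "y": -1, "z": -15, "spin": 0}, {"gripper": 1, "x": 10, "y": 0, "z": -10, "spin": 0}, {"gripper": 1, "x": 25, "y": 0, "z": 0, "spin": 0}, {"gripper": 1, "x": 30, "y": 0, "z": 0, "spin": 0}, {"gripper": 1, "x": 22, "y": 0, "z": 0, "spin": 0}, {"gripper": 1, "x": 0, "y": 0, "z": 25, "spin": 0}, {"gripper": 1, "x": 0, "y": 0, "z": 25, "spin": 0}, {"gripper": 1, "x": 0, "y": 0, "z": 20, "spin": 0}, {"gripper": 1, "x": 0, "y": 0, "z": 12, "spin": 0}, {"gripper": 1, "x": 0, "y": 0, "z": 0, "spin": 0}]' --force 20

```text
time: 6.3
eef_pos: [0.5067, -0.1, 0.1168]
tcp_rot: [0.104, 0.995, 0.0, -0.001]
contact_force: [0.1, -0.1, 0.1]
opening: -0.002
finger_force: 0.0
```

```bash
python3 - <<'E'
from plant import *
from h import *
s=get_state();c=read_camera("side")
d=s["eef_pos"]-np.array([.552,-.1095,0]);print(d[0]*978-d[1]*208,d[0]*208+d[1]*978,d[2],s["contact_force"])
cv2.imwrite("pics/d.png",cv2.resize(c["color"][120:260,200:360],None,fx=3.5,fy=3.5)[:,:,::-1])
E
```

```text
-46.253482595500515 -0.07499351338293003 0.11679337137614877 [ 0.07066921 -0.06557382  0.07467376]
```

View pics/d.png

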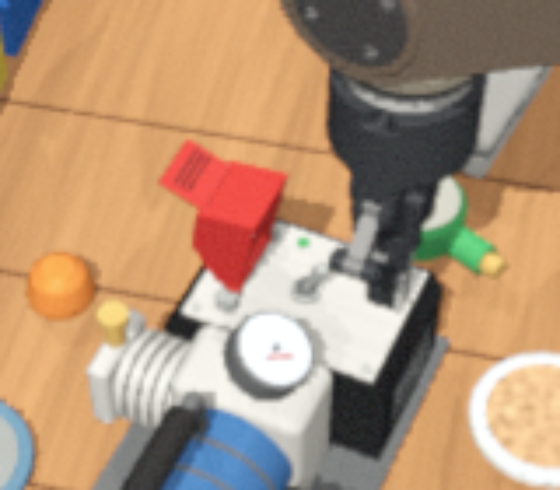

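The guard stays open without the finger, and the fingertip is at about (385,285) in the crop, in front of the toggle. Now I push the toggle past the middle and back off.

step_arm --commands '[{"gripper": 1, "x": -8, "y": 0, "z": 0, "spin": 0}, {"gripper": 1, "x": -8, "y": 0, "z": 0, "spin": 0}, {"gripper": 1, "x": -4, "y": 0, "z": 0, "spin": 0}, {"gripper": 1, "x": -3, "y": 0, "z": 0, "spin": 0}, {"gripper": 1, "x": -3, "y": 0, "z": 0, "spin": 0}, {"gripper": 1, "x": -3, "y": 0, "z": 0, "spin": 0}, {"gripper": 1, "x": -3, "y": 0, "z": 0, "spin": 0}, {"gripper": 1, "x": -3, "y": 0, "z": 0, "spin": 0}, {"gripper": 1, "x": 0, "y": 0, "z": 0, "spin": 0}, {"gripper": 1, "x": 0, "y": 0, "z": 0, "spin": 0}]' --force 20

```text
time: 7.35
eef_pos: [0.5423, -0.1077, 0.1178]
tcp_rot: [0.104, 0.995, -0.0, 0.0]
contact_force: [0.4, 0.7, 0.1]
opening: 0.002
finger_force: 0.0
```

step_arm --commands '[{"gripper": 1, "x": 5, "y": 0, "z": 0, "spin": 0}, {"gripper": 1, "x": 10, "y": 0, "z": 0, "spin": 0}, {"gripper": 1, "x": 15, "y": 0, "z": 0, "spin": 0}, {"gripper": 1, "x": 0, "y": 0, "z": -20, "spin": 0}, {"gripper": 1, "x": 0, "y": 0, "z": -25, "spin": 0}, {"gripper": 1, "x": 0, "y": 0, "z": -25, "spin": 0}, {"gripper": 1, "x": 0, "y": 0, "z": -25, "spin": 0}, {"gripper": 1, "x": 0, "y": 0, "z": -20, "spin": 0}, {"gripper": 1, "x": 0, "y": 0, "z": 0, "spin": 0}, {"gripper": 1, "x": 0, "y": 0, "z": 0, "spin": 0}]' --force 20

```text
time: 8.35
eef_pos: [0.5121, -0.1012, 0.2324]
tcp_rot: [0.104, 0.995, -0.0, 0.0]
contact_force: [-0.5, 0.7, -0.7]
opening: 0.003
finger_force: 0.0
```

```bash
python3 - <<'E'
from plant import *
from h import *
s=get_state();c=read_camera("side")
d=s["eef_pos"]-np.array([.552,-.1095,0]);print(d[0]*978-d[1]*208,d[0]*208+d[1]*978,d[2],s["contact_force"])
cv2.imwrite("pics/e.png",cv2.resize(c["color"][120:260,200:360],None,fx=3.5,fy=3.5)[:,:,::-1])
E
```

```text
-40.726638349060174 -0.155509602644468 0.23242813143166918 [-0.53996684  0.6838502  -0.67208553]
```

View pics/e.png

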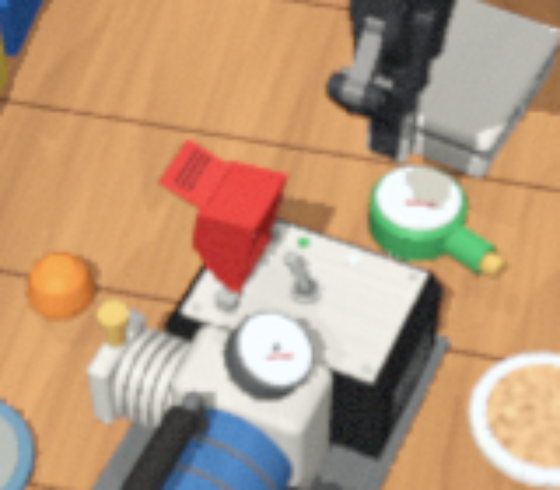

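The toggle now leans towards the hinge, its tip at (293,262) in the crop, so it is on. I go over the guard to its far side.

step_arm --commands '[{"gripper": 1, "x": -20, "y": 0, "z": 0, "spin": 0}, {"gripper": 1, "x": -40, "y": 0, "z": 0, "spin": 0}, {"gripper": 1, "x": -40, "y": 0, "z": 0, "spin": 0}, {"gripper": 1, "x": -36, "y": 0, "z": 0, "spin": 0}, {"gripper": 1, "x": -20, "y": 0, "z": 0, "spin": 0}, {"gripper": 1, "x": 0, "y": 0, "z": 0, "spin": 0}, {"gripper": 1, "x": 0, "y": 0, "z": 23, "spin": 0}, {"gripper": 1, "x": 0, "y": 0, "z": 25, "spin": 0}, {"gripper": 1, "x": 0, "y": 0, "z": 25, "spin": 0}, {"gripper": 1, "x": 0, "y": 0, "z": 0, "spin": 0}]' --force 20

```text
time: 9.4
eef_pos: [0.6609, -0.1322, 0.1534]
tcp_rot: [0.104, 0.995, 0.001, -0.006]
contact_force: [-0.1, 0.0, -0.1]
opening: -0.001
finger_force: 0.0
```

step_arm --commands '[{"gripper": 1, "x": 7, "y": 0, "z": 0, "spin": 0}, {"gripper": 1, "x": 7, "y": 0, "z": 0, "spin": 0}, {"gripper": 1, "x": 6, "y": 0, "z": 0, "spin": 0}, {"gripper": 1, "x": 6, "y": 0, "z": 0, "spin": 0}, {"gripper": 1, "x": 6, "y": 0, "z": 0, "spin": 0}, {"gripper": 1, "x": 6, "y": 0, "z": 0, "spin": 0}, {"gripper": 1, "x": 6, "y": 0, "z": 0, "spin": 0}, {"gripper": 1, "x": 6, "y": 0, "z": 0, "spin": 0}, {"gripper": 1, "x": 6, "y": 0, "z": 0, "spin": 0}, {"gripper": 1, "x": 6, "y": 0, "z": 0, "spin": 0}]' --force 20

```text
time: 10.4
eef_pos: [0.6041, -0.1208, 0.1597]
tcp_rot: [0.104, 0.995, 0.0, -0.0]
contact_force: [-0.3, 0.0, -0.1]
opening: 0.004
finger_force: 0.0
```

```bash
python3 - <<'E'
from plant import *
from h import *
s=get_state();c=read_camera("side")
d=s["eef_pos"]-np.array([.552,-.1095,0]);print(d[0]*978-d[1]*208,d[0]*208+d[1]*978,d[2],s["contact_force"])
cv2.imwrite("pics/f.png",cv2.resize(c["color"][120:260,200:360],None,fx=3.5,fy=3.5)[:,:,::-1])
E
```

```text
53.34226037014743 -0.16569402340218176 0.159717845056505 [-0.31798935  0.00312804 -0.12031487]
```

View pics/f.png

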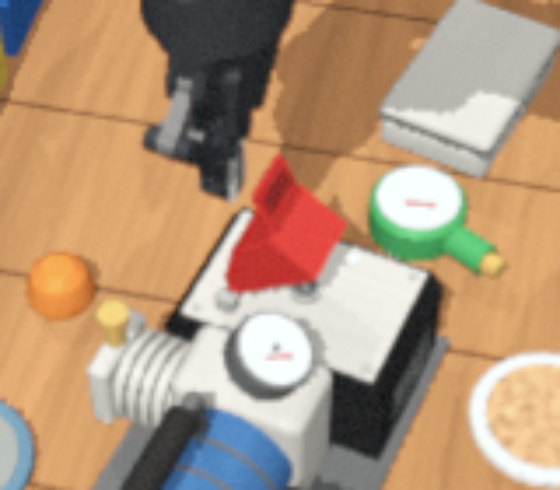

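The tab at (275,185) has tipped forward clear of the finger, and the guard is falling. I withdraw backwards and up, then check.

step_arm --commands '[{"gripper": 1, "x": -15, "y": 0, "z": 0, "spin": 0}, {"gripper": 1, "x": -20, "y": 0, "z": 0, "spin": 0}, {"gripper": 1, "x": -20, "y": 0, "z": -10, "spin": 0}, {"gripper": 1, "x": 0, "y": 0, "z": -30, "spin": 0}, {"gripper": 1, "x": 0, "y": 0, "z": -30, "spin": 0}, {"gripper": 1, "x": 0, "y": 0, "z": -20, "spin": 0}, {"gripper": 1, "x": 0, "y": 0, "z": 0, "spin": 0}, {"gripper": 1, "x": 0, "y": 0, "z": 0, "spin": 0}, {"gripper": 1, "x": 0, "y": 0, "z": 0, "spin": 0}, {"gripper": 1, "x": 0, "y": 0, "z": 0, "spin": 0}]' --force 20

```text
time: 11.45
eef_pos: [0.6576, -0.132, 0.2474]
tcp_rot: [0.104, 0.995, 0.0, -0.002]
contact_force: [0.5, 0.4, -0.0]
opening: 0.0
finger_force: 0.0
```

```bash
python3 - <<'E'
from plant import *
from h import *
c=read_camera("side")
a=c["color"][120:260,200:360];b=np.load("pics/side.npy",allow_pickle=True).item()["color"][120:260,200:360]
cv2.imwrite("pics/g.png",cv2.resize(np.hstack([b,a]),None,fx=2.5,fy=2.5)[:,:,::-1])
E
```

```text
(no output)
```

View pics/g.png

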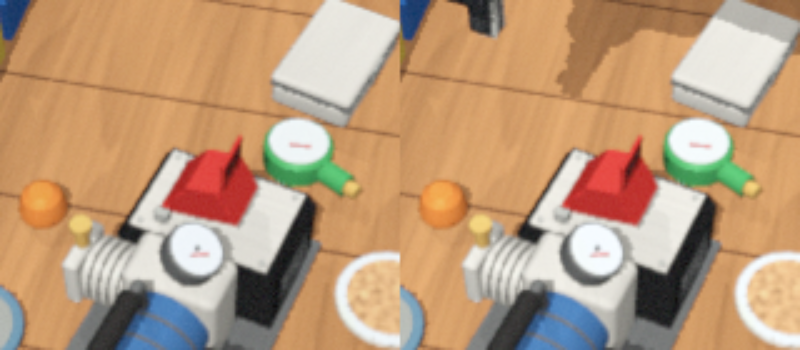

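The guard is shut exactly as it was at the start (tab at (240,155) before, (640,155) now). The loose things visible in the crop have not moved, and the robot is clear.

```bash
python3 -c "
from plant import *
print(sign_off())"
```

```text
the job is handed in; nothing more can be done
None
```

The inflator is switched on: I opened the guard, flipped the toggle to on, and tipped the guard so it dropped shut over it. The camera checks showed no loose thing moved, and I handed the job in at about 11.5 s with the arm clear.

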